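# Swing a marble strip home in its polishing jig

### The job

First clear the rubbing block and the rubber bobbin off the jig board and put them into the empty grey tray. Then push the free end of the marble strip round its pivot pin until it lies against the steel stop block and the spring catch has snapped shut behind it. Leave everything else on the bench where it is.

Things in the scene. Friction and masses are not known exactly. Their poses are not given: they have to be found in the camera images.
- jig: Plywood jig board fixed to the bench, 12 mm thick, spanning x -160..140, y -160..200 mm in its own frame. Origin on the bench; z up. It carries a pivot pin, a steel stop block and a spring catch (its post at x 10, y 178, top 40 mm above the bench).
- pin (a point): Axis of the 12 mm steel pivot pin, at the board's top face (x 80, y -120, z 12 mm in the jig's frame). Its cap, 26 mm wide, tops out 40.5 mm above the bench.
- stop (a point): Middle of the stop block's contact face (jig x 100, y 132, z 27 mm). The steel block lies on the +x side of it, spanning jig x 100..124, y 114..150, top 42 mm above the bench. The strip's long side comes to rest against this face.
- strip: White marble strip, 40 wide (own x -20..20), 20 mm thick, about 0.65 kg, flat on the board (top 32 mm above the bench). Its hole sits with 1 mm play on the pin, whose cap keeps it down. Origin: hole centre, underside; own y points along the strip to the free end 280 mm away (22 mm lie behind the hole). It slides with 1 to 6 N of push near the free end, 10 to 15 N past the catch.
- strip_end (a point): Middle of the strip's free end, on its underside. Home: x 80, y 160, z 12 mm in the jig's frame, strip parallel to the jig's y. At the start the strip is turned 46 to 62 degrees from home (positive yaw, free end towards the jig's -x), so the free end must travel towards the jig's +x.
- catch (a joint): Spring catch: steel pawl 50 long, 12 wide, 20 mm high (top 36.5 mm above the bench), on an upright hinge beside the free end. rad: 0 = shut (sprung to a limit), up to 0.5 swung outwards. The strip's end pushes it open by about 0.16 in the last 10 degrees of swing; it snaps back to 0 behind the strip's edge in the last half degree before the stop.
- catch_tip (a point): Inner corner of the catch's tip, half way up. Shut, it lies at x 53, y 151 mm in the jig's frame. The square tip then stands about 2 mm behind the edge of the strip at home and overlaps its end by 9 mm.
- block: Loose brick-red rubbing block, 54 (own x) x 32 (own y) x 30 mm high, about 0.12 kg, lying on the jig board in the strip's path. Origin: centre of its underside.
- bobbin: Loose dark rubber bobbin, upright: 35 mm diameter up to 26 mm, then a narrower 20 mm diameter neck to 44 mm height, about 0.09 kg, standing on the jig board in the strip's path. Origin: centre of its underside.
- tray: Empty grey plastic tray, fixed, open on top, outside 170 (own x) x 150 (own y) x 40 mm high, walls and floor 5 mm. On the robot's left or right. Origin: centre of its underside.
- crate: Wooden crate, fixed, 170 x 150 x 50 mm, filled with stone offcuts up to about 80 mm high, to the other hand than the tray. Not to be used. Origin: centre of its underside.
- jar: Bystander: small wax jar, 44 mm diameter, 50 mm high, standing on the jig board. Origin: underside.
- offcut: Bystander: flat marble offcut 50 x 35 x 18 mm, lying on the jig board. Origin: underside.
- spanner: Bystander: steel spanner 140 mm long (own x), under 20 mm high, lying on the jig board beyond the strip's home. Origin: underside.
- bottle: Bystander: white bottle, 64 mm diameter, 190 mm high, at the far right. Origin: underside.
- felt_wheel: Bystander: felt polishing wheel lying flat, 110 mm diameter, 65 mm high with its spindle, at the far left. Origin: underside.

How it is judged:
By the outcome, as a careful person would: the job done as asked, in the order asked, and still so for the second after the job is handed in, with the robot touching nothing.
It also fails if it takes over 64 s, if anything falls off the work surface, if the arm or the gripper's body presses on something with over 40 N, if the wrist force passes 120 N, or if a joint passes its speed limit or range.

### The arm

A 7-joint arm with a two-finger parallel gripper is mounted at the origin on the work surface. World frame = base frame: x ahead of the robot, y to its left, z up, the work surface at z = 0. Lengths are in m, angles in rad, forces in N, time in s.
With the tool pointing down it reaches from about 0.425 to 0.875 m from the base axis. Payload 4.7 kg.
Tool frame: the origin (TCP) lies at the very end of the fingers, on their centre line; the grasp point (between the pads) lies 19 mm behind it; z points along the fingers, y is the line along which they close (so a half turn about z gives the same grasp; the last joint's range is limited). The gripper opens to 87 mm and grips with 3 to 60 N. Pads are 19 mm wide; open, the fingers measure 117 mm over their backs; the gripper's body (75 mm by 190 mm) begins 51 mm behind the grasp point.
Start: joints at [1.158, 0.321, -0.07, 1.45, 0.023, 1.371, -0.057], TCP at [0.269, -0.592, 0.223] pointing down, gripper open.
Joint ranges: [-2.86, 2.86], [-0.3, 2.09], [-1.38, 1.24], [0.06, 2.45], [-1.56, 4.7], [0.09, 2.05], [-2.69, 2.69]. Speed limits (rad/s): [2.57, 2.57, 3.14, 3.14, 3.14, 3.14, 3.14].

### API

Orientations are given as a rotation vector (axis times angle).
In Python, from bench import ctrl, vision gives the robot as it stands.
- The arm moves only by the tool jog_arm, never from a script. Its argument "increments" is a list of rows, each an object of numbers: "tx", "ty", "tz": the shift along the tool's x, y, z in mm; "wx", "wy", "wz": the turn, a rotation vector about the tool's x, y, z in rad; "gripper": the opening, from 0 (shut) to 1 (fully open). In form: [{"tx": .., "ty": .., "tz": .., "wx": .., "wy": .., "wz": .., "gripper": ..}, ...]. A call has exactly 5 rows; each row is the pose to reach, as a shift and turn from the pose commanded when the call began, along the tool's axes at that moment; what a row does not reach only later rows make up. A row lasts 1/12 s, in which the tool goes at most 41.7 mm and 7.16 degrees, less where a joint would pass 70% of its speed; a pose out of reach is approached as far as the arm can. A call with a gripper value outside its range is refused whole. The fingers move at their own pace and stop on an object; "grip_force" is the grip in N (left out, the last holds). Time passes only in rows, so rows that repeat a pose let the fingers close, or fill a call up. It gives the time, the measured TCP pose, the force, the opening and the grip force at its end, in the units of the state.
- ctrl.get_state(): the state, without advancing time (a new reading comes with each control period).
- vision.get_image(name): name is "side" or "top"; returns a dict with "color" (400x640x3 uint8, blue, green, red), "fx", "fy", "cx", "cy" (pixels), "extrinsics" (4x4, takes a point from world to camera coordinates). Camera axes: x right, y down, z forward; pixel columns grow to the right and rows downward; lengths in m; the calibration is good to about 2 mm. A picture is of the moment at which its call begins. There is no depth.
- ctrl.close_job(): hands the job in; it is judged then, once.
Trained networks look in the newest picture that a camera, given by its name, has taken for a name from the list of things; names that differ only in an ending like _2 or _b are one class to them, and where a whole thing is asked for, a point or a joint stands for the part that bears it (a point fixed in the world has none). Each returns a list of dicts, best first, with "conf" (0 to 1); they miss things now and then, are a little off and sometimes report something else, mostly with a low value. They report only what shows in the picture. A call takes as long as a camera call.
- vision.spot_in(camera, thing): "bbox" ([left, top, right, bottom] in pixels, round what is visible of it).
The state is a dict: "time": time; "joint_positions": joint angles; "qd": joint speeds; "joint_torque": joint torques, N m; "position": TCP position; "tool_rot": TCP orientation; "ft_force": force on the tool from outside, world axes, zero at the start; "torque": the same for the moment, N m; "grip_width": opening from 0.0 (shut) to 1.0 (fully open); "grip_force": force on a finger pad.
Only numpy, scipy, OpenCV 4.12 (cv2) and the standard library are available. Lean on these libraries where they do the work, as an engineer would, in place of code of your own. Each camera call takes 0.05 s, during which the arm holds its last target. There are 200 camera calls.

## Working session

There is one attempt and no reset: what is moved stays moved. The work goes in short steps, Python scripts to look and compute and a tool call to move; the robot and the scene stay as the last step left them, time stands still between calls to the robot, and variables do not carry over. Pictures are saved under pics/ and viewed, at most 10 in all, crops included, and the job is handed in when it is done.

Besides the shell and the picture viewer there is one more tool, called after "Emit:" as a command line: name --argument value ..., lists and objects as JSON in quotes. jog_arm: Moves the arm, as the interface text tells. Its arguments: {"type":"object","properties":{"increments":{"type":"array"},"grip_force":{"type":"number"}},"required":["increments"]}

```bash
mkdir -p pics; cat > h.py <<'E'
import numpy as np, cv2
from bench import ctrl, vision
def snap(c,fn=None):
    im=vision.get_image(c)
    if fn: cv2.imwrite('pics/'+fn,im['color'])
    return im
def ray(im,u,v,z):
    E=np.array(im['extrinsics']);R,t=E[:3,:3],E[:3,3]
    d=R.T@np.array([(u-im['cx'])/im['fx'],(v-im['cy'])/im['fy'],1]);o=-R.T@t
    return o+d*(z-o[2])/d[2]
def proj(im,p):
    E=np.array(im['extrinsics']);q=E[:3,:3]@np.array(p)+E[:3,3]
    return np.array([im['fx']*q[0]/q[2]+im['cx'],im['fy']*q[1]/q[2]+im['cy']])
E
python3 - <<'E'
from h import *
for c in('top','side'):
    im=snap(c,c+'0.png'); E=np.array(im['extrinsics']); print(c,im['fx'],im['cx'],im['cy'],(-E[:3,:3].T@E[:3,3]).round(3),E[:3,:3].round(2).tolist())
    for n in['jig','pin','stop','strip','strip_end','catch','block','bobbin','tray','crate','jar','offcut','spanner']:
        r=vision.spot_in(c,n)
        print(n,[(np.round(x['bbox']).astype(int).tolist(),round(x['conf'],2)) for x in r[:2]])
s=ctrl.get_state();print(s['time'],s['position'],s['tool_rot'],s['grip_width'])
E
```

```text
top 483.80450740064424 317.2093706081221 202.2897288266932 [ 0.379 -0.012  1.393] [[-0.03, -1.0, -0.02], [-0.99, 0.03, -0.14], [0.14, 0.01, -0.99]]
jig [([235, 152, 382, 283], 0.81)]
pin [([236, 152, 380, 286], 0.65)]
stop [([240, 153, 382, 285], 0.66), ([358, 230, 374, 243], 0.35)]
strip [([310, 166, 357, 268], 0.74)]
strip_end [([313, 160, 354, 267], 0.67)]
catch [([235, 152, 384, 285], 0.64), ([248, 205, 259, 230], 0.63)]
block [([302, 194, 316, 215], 0.75)]
bobbin [([313, 165, 354, 269], 0.68), ([234, 150, 383, 286], 0.67)]
tray [([431, 182, 500, 255], 0.7)]
crate [([142, 199, 210, 275], 0.82)]
jar [([361, 233, 376, 245], 0.72)]
offcut [([262, 257, 281, 277], 0.81), ([191, 139, 222, 178], 0.3)]
spanner [([189, 140, 223, 177], 0.65), ([293, 157, 332, 178], 0.53)]
side 378.2967384101783 318.81639092096515 201.6880614716273 [0.215 0.652 0.726] [[-0.87, -0.49, -0.01], [-0.32, 0.58, -0.75], [0.37, -0.65, -0.67]]
jig [([256, 180, 394, 294], 0.91), ([288, 256, 311, 274], 0.15)]
pin [([254, 179, 396, 298], 0.83), ([349, 266, 374, 290], 0.38)]
stop [([256, 176, 394, 298], 0.72), ([375, 179, 392, 200], 0.65)]
strip [([301, 181, 390, 244], 0.93)]
strip_end [([302, 180, 392, 247], 0.94)]
catch [([288, 255, 314, 273], 0.54)]
block [([366, 121, 431, 166], 0.7), ([310, 210, 331, 229], 0.53)]
bobbin [([314, 234, 323, 252], 0.63)]
tray [([364, 121, 432, 168], 0.92)]
crate [([199, 302, 323, 400], 0.84)]
jar [([375, 182, 389, 204], 0.61)]
offcut [([349, 264, 376, 290], 0.72), ([362, 122, 432, 166], 0.71)]
spanner [([279, 187, 302, 220], 0.7), ([251, 177, 395, 298], 0.42)]
1.4 [ 0.2690664  -0.59172665  0.22260679] [ 3.07022392e+00  6.65313939e-01 -2.69271142e-05] 1.0018038605311355
```

View pics/top0.png

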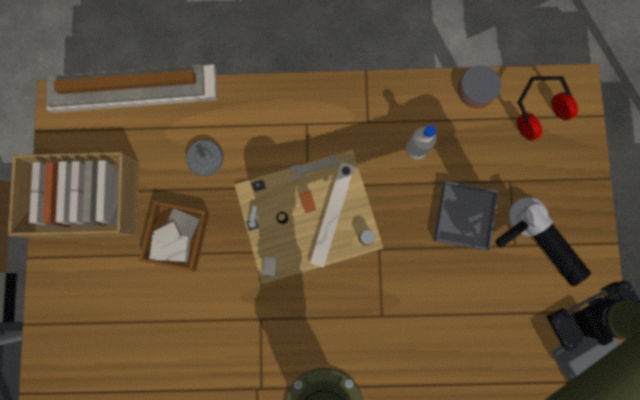

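View pics/side0.png

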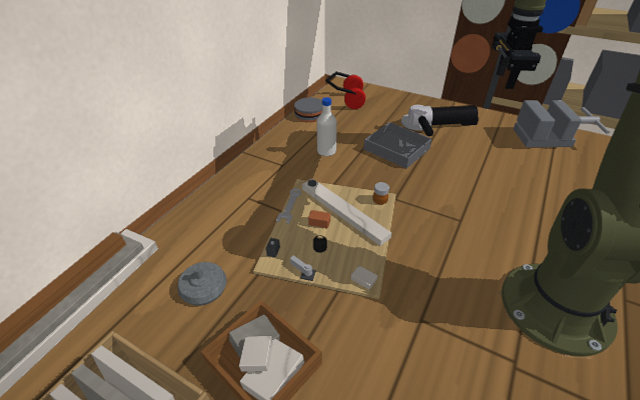

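```bash
python3 - <<'E'
from h import *
im=cv2.imread('pics/top0.png');cv2.imwrite('pics/topc.png',cv2.convertScaleAbs(cv2.resize(im[145:290,230:390],None,fx=4,fy=4,interpolation=cv2.INTER_CUBIC),alpha=1.5))
E
```

```text
(no output)
```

View pics/topc.png

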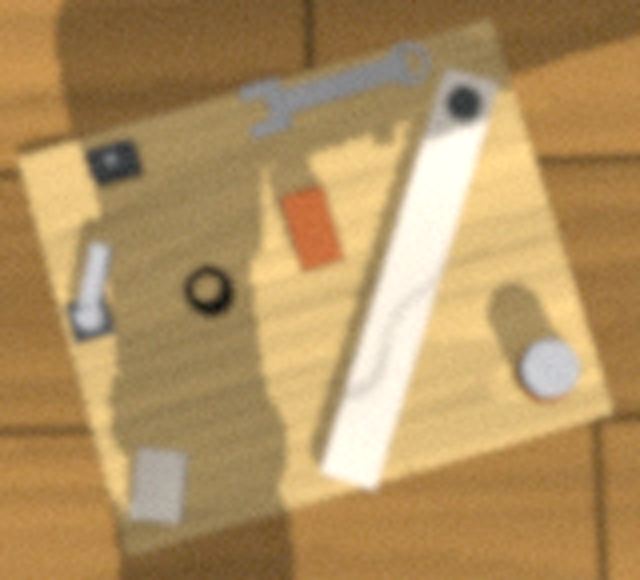

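```bash
cat >> h.py <<'E'
def rig(a,b):
    ca,cb=a.mean(0),b.mean(0);A=a-ca;B=b-cb
    th=np.arctan2((A[:,0]*B[:,1]-A[:,1]*B[:,0]).sum(),(A*B).sum());R=np.array([[np.cos(th),-np.sin(th)],[np.sin(th),np.cos(th)]])
    return th,R,cb-R@ca
E
python3 - <<'E'
from h import *
im=snap('top');si=snap('side')
P=lambda x,y,z:ray(im,230+(x+.5)/4-.5,145+(y+.5)/4-.5,z)[:2]
J=np.array([(140,200),(140,-160),(-160,-160),(-160,200),(80,-120),(112,132),(10,178)])/1e3
W=np.array([P(22,155,.012),P(490,22,.012),P(610,410,.012),P(128,553,.012),P(463,102,.0405),P(113,162,.042),P(89,318,.04)])
th,R,t=rig(J,W);print('jig',th,t,'res',((J@R.T+t-W)*1e3).round(1).tolist())
np.savez('jig.npz',R=R,t=t,th=th)
blk=np.array([P(282,198,.042),P(322,186,.042),P(342,260,.042),P(303,270,.042)])
e1=(blk[3]+blk[2]-blk[0]-blk[1])/2;c=blk.mean(0)
print('block',c,'jig',R.T@(c-t),'long',np.hypot(*e1),np.arctan2(e1[1],e1[0]),np.hypot(*(blk[1]-blk[0])))
b=P(208,291,.050);print('bobbin',b,R.T@(b-t))
e=(P(320,472,.032)+P(377,490,.032))/2;pin=R@[.08,-.12]+t
print('end',e,R.T@(e-t),'len',np.hypot(*(e-pin)),'pin',pin)
h=R@[.08,.16]+t;print('home end',h,'stop',R@[.1,.132]+t)
for n,u,v in[('jar',548,366),('offc',158,486),('post',89,318)]:print(n,P(u,v,.04))
# tray
q=[ray(im,u,v,.04)[:2] for u,v in[(431,182),(500,255)]];print('tray',q,np.mean(q,0))
print('side chk block',ray(si,320.5,219.5,.027)[:2],'bob',ray(si,319,243,.034)[:2],'tray',ray(si,398,144,.025)[:2])
for n,p in[('block',(*c,.027)),('bob',(*b,.034))]:print(n,proj(si,p))
from scipy.spatial.transform import Rotation as Q
s=ctrl.get_state();print(s['position'],Q.from_rotvec(s['tool_rot']).as_matrix().round(4).tolist())
E
```

```text
jig 0.2606009638761667 [0.5492005  0.01538352] res [[-0.8, 3.5], [2.8, -1.3], [-2.3, -3.4], [-3.3, 0.7], [-0.6, -1.2], [2.1, 0.8], [2.2, 0.9]]
block [0.56987874 0.03058149] jig [0.02389597 0.00935684] long 0.05404821397656037 -2.893017298309974 0.029536873171202453
bobbin [0.52657094 0.1041465 ] [0.0010053  0.09159669]
end [0.3926597  0.00958585] [-0.15274908  0.03473259] len 0.2794893777136776 pin [ 0.65741868 -0.07995182]
home end [0.58527352 0.19059407] stop [0.61181274 0.16869271]
jar [ 0.46867104 -0.1318281 ]
offc [0.39247073 0.14179707]
post [0.51082553 0.1890487 ]
tray [array([ 0.61703342, -0.31976835]), array([ 0.40685294, -0.49815493])] [ 0.51194318 -0.40896164]
side chk block [0.56705946 0.03198069] bob [0.526813   0.11165742] tray [ 0.51584414 -0.4083334 ]
block [319.82522386 218.81591993]
bob [320.57898215 241.03424564]
[ 0.269066   -0.59169144  0.22257052] [[0.9103, 0.414, -0.0], [0.414, -0.9103, -0.0], [-0.0, 0.0, -1.0]]
```

The pictures show the jig yawed about 0.26 rad. In the top view, the block is at (307,202) and the bobbin at (282,218), both clear of the strip. The empty tray is on the right at (466,216). The two cameras agree to a few mm, so I'll go to the block.

Emit:
jog_arm --increments '[{"tx": 20,"ty": -17,"gripper": 0.62},{"tx": 47,"ty": -39,"gripper": 0.62},{"tx": 76,"ty": -63,"gripper": 0.62},{"tx": 105,"ty": -87,"gripper": 0.62},{"tx": 133,"ty": -111,"gripper": 0.62}]' --grip_force 20

```text
validation failed for argument at $.in...
```

Emit:
jog_arm --increments '[{"tx": 28,"ty": -23,"gripper": 0.62},{"tx": 56,"ty": -46,"gripper": 0.62},{"tx": 84,"ty": -69,"gripper": 0.62},{"tx": 112,"ty": -93,"gripper": 0.62},{"tx": 140,"ty": -117,"gripper": 0.62}]'

```text
validation failed for argument at $.in...
```

Emit:
jog_arm --increments '[{"tx": 20,"ty": -17,"tz": 0,"wx": 0,"wy": 0,"wz": 0,"gripper": 0.62},{"tx": 47,"ty": -39,"tz": 0,"wx": 0,"wy": 0,"wz": 0,"gripper": 0.62},{"tx": 76,"ty": -63,"tz": 0,"wx": 0,"wy": 0,"wz": 0,"gripper": 0.62},{"tx": 105,"ty": -87,"tz": 0,"wx": 0,"wy": 0,"wz": 0,"gripper": 0.62},{"tx": 133,"ty": -111,"tz": 0,"wx": 0,"wy": 0,"wz": 0,"gripper": 0.62}]' --grip_force 20

```text
time: 1.92
position: [0.3448, -0.4339, 0.2226]
tool_rot: [3.07, 0.665, 0.0]
ft_force: [0.4, 0.5, -0.2]
grip_width: 0.709
grip_force: 0.0
```

Emit:
jog_arm --increments '[{"tx": 27,"ty": -22,"tz": 0,"wx": 0,"wy": 0,"wz": 0,"gripper": 0.62},{"tx": 54,"ty": -44,"tz": 0,"wx": 0,"wy": 0,"wz": 0,"gripper": 0.62},{"tx": 80,"ty": -66,"tz": 0,"wx": 0,"wy": 0,"wz": 0,"gripper": 0.62},{"tx": 106,"ty": -88,"tz": 0,"wx": 0,"wy": 0,"wz": 0,"gripper": 0.62},{"tx": 133,"ty": -111,"tz": 0,"wx": 0,"wy": 0,"wz": 0,"gripper": 0.62}]'

```text
time: 2.33
position: [0.4197, -0.2782, 0.2229]
tool_rot: [3.07, 0.664, 0.0]
ft_force: [0.2, 0.2, -0.2]
grip_width: 0.625
grip_force: 0.0
```

Emit:
jog_arm --increments '[{"tx": 27,"ty": -22,"tz": 0,"wx": 0,"wy": 0,"wz": 0,"gripper": 0.62},{"tx": 54,"ty": -44,"tz": 0,"wx": 0,"wy": 0,"wz": 0,"gripper": 0.62},{"tx": 80,"ty": -66,"tz": 0,"wx": 0,"wy": 0,"wz": 0,"gripper": 0.62},{"tx": 106,"ty": -88,"tz": 0,"wx": 0,"wy": 0,"wz": 0,"gripper": 0.62},{"tx": 133,"ty": -111,"tz": 0,"wx": 0,"wy": 0,"wz": 0,"gripper": 0.62}]'

```text
time: 2.75
position: [0.4948, -0.1222, 0.2229]
tool_rot: [3.07, 0.664, 0.001]
ft_force: [0.9, -0.7, -0.6]
grip_width: 0.617
grip_force: 0.0
```

Emit:
jog_arm --increments '[{"tx": 27,"ty": -22,"tz": 10,"wx": 0,"wy": 0,"wz": 0.05,"gripper": 0.62},{"tx": 54,"ty": -44,"tz": 25,"wx": 0,"wy": 0,"wz": 0.1,"gripper": 0.62},{"tx": 82,"ty": -68,"tz": 40,"wx": 0,"wy": 0,"wz": 0.178,"gripper": 0.62},{"tx": 110,"ty": -92,"tz": 60,"wx": 0,"wy": 0,"wz": 0.178,"gripper": 0.62},{"tx": 132,"ty": -110,"tz": 80,"wx": 0,"wy": 0,"wz": 0.178,"gripper": 0.62}]'

```text
time: 3.17
position: [0.5702, 0.0347, 0.1426]
tool_rot: [-3.116, -0.392, -0.004]
ft_force: [0.9, -1.4, 0.6]
grip_width: 0.624
grip_force: 0.0
```

Emit:
jog_arm --increments '[{"tx": 0,"ty": 0,"tz": 0,"wx": 0,"wy": 0,"wz": 0,"gripper": 0.62},{"tx": 0,"ty": 0,"tz": 30,"wx": 0,"wy": 0,"wz": 0,"gripper": 0.62},{"tx": 0,"ty": 0,"tz": 65,"wx": 0,"wy": 0,"wz": 0,"gripper": 0.62},{"tx": 0,"ty": 0,"tz": 90,"wx": 0,"wy": 0,"wz": 0,"gripper": 0.62},{"tx": 0,"ty": 0,"tz": 100,"wx": 0,"wy": 0,"wz": 0,"gripper": 0.62}]'

```text
time: 3.58
position: [0.5662, 0.0304, 0.0389]
tool_rot: [-3.117, -0.389, 0.01]
ft_force: [-0.2, -0.6, -0.3]
grip_width: 0.624
grip_force: 0.0
```

Emit:
jog_arm --increments '[{"tx": 0,"ty": 0,"tz": 12,"wx": 0,"wy": 0,"wz": 0,"gripper": 0.62},{"tx": 0,"ty": 0,"tz": 25,"wx": 0,"wy": 0,"wz": 0,"gripper": 0.62},{"tx": 0,"ty": 0,"tz": 25,"wx": 0,"wy": 0,"wz": 0,"gripper": 0.62},{"tx": 0,"ty": 0,"tz": 25,"wx": 0,"wy": 0,"wz": 0,"gripper": 0.2},{"tx": 0,"ty": 0,"tz": 25,"wx": 0,"wy": 0,"wz": 0,"gripper": 0.2}]'

```text
time: 4.0
position: [0.5701, 0.0314, 0.0187]
tool_rot: [3.117, 0.39, 0.003]
ft_force: [1.0, -0.4, 0.5]
grip_width: 0.538
grip_force: 0.0
```

Emit:
jog_arm --increments '[{"tx": 0,"ty": 0,"tz": 0,"wx": 0,"wy": 0,"wz": 0,"gripper": 0.2},{"tx": 0,"ty": 0,"tz": 0,"wx": 0,"wy": 0,"wz": 0,"gripper": 0.2},{"tx": 0,"ty": 0,"tz": 0,"wx": 0,"wy": 0,"wz": 0,"gripper": 0.2},{"tx": 0,"ty": 0,"tz": 0,"wx": 0,"wy": 0,"wz": 0,"gripper": 0.2},{"tx": 0,"ty": 0,"tz": 0,"wx": 0,"wy": 0,"wz": 0,"gripper": 0.2}]'

```text
time: 4.42
position: [0.5698, 0.0313, 0.0185]
tool_rot: [3.117, 0.39, 0.002]
ft_force: [-0.6, -1.0, 5.9]
grip_width: 0.366
grip_force: 20.0
```

Emit:
jog_arm --increments '[{"tx": 0,"ty": 0,"tz": -15,"wx": 0,"wy": 0,"wz": 0,"gripper": 0.2},{"tx": 0,"ty": 0,"tz": -45,"wx": 0,"wy": 0,"wz": 0,"gripper": 0.2},{"tx": 0,"ty": 0,"tz": -80,"wx": 0,"wy": 0,"wz": 0,"gripper": 0.2},{"tx": 0,"ty": 0,"tz": -110,"wx": 0,"wy": 0,"wz": 0,"gripper": 0.2},{"tx": 0,"ty": 0,"tz": -130,"wx": 0,"wy": 0,"wz": 0,"gripper": 0.2}]'

```text
time: 4.83
position: [0.5699, 0.0317, 0.1503]
tool_rot: [3.117, 0.39, 0.004]
ft_force: [1.7, 0.7, -1.1]
grip_width: 0.365
grip_force: 20.0
```

Emit:
jog_arm --increments '[{"tx": -8,"ty": 24,"tz": 0,"wx": 0,"wy": 0,"wz": 0,"gripper": 0.2},{"tx": -17,"ty": 53,"tz": 0,"wx": 0,"wy": 0,"wz": 0,"gripper": 0.2},{"tx": -26,"ty": 82,"tz": 0,"wx": 0,"wy": 0,"wz": 0,"gripper": 0.2},{"tx": -35,"ty": 111,"tz": 0,"wx": 0,"wy": 0,"wz": 0,"gripper": 0.2},{"tx": -44,"ty": 140,"tz": 0,"wx": 0,"wy": 0,"wz": 0,"gripper": 0.2}]'

```text
time: 5.25
position: [0.5601, -0.1164, 0.147]
tool_rot: [-3.117, -0.39, 0.001]
ft_force: [1.1, -0.4, -1.6]
grip_width: 0.365
grip_force: 20.0
```

Emit:
jog_arm --increments '[{"tx": -9,"ty": 29,"tz": 0,"wx": 0,"wy": 0,"wz": 0,"gripper": 0.2},{"tx": -18,"ty": 58,"tz": 0,"wx": 0,"wy": 0,"wz": 0,"gripper": 0.2},{"tx": -27,"ty": 86,"tz": 0,"wx": 0,"wy": 0,"wz": 0,"gripper": 0.2},{"tx": -36,"ty": 114,"tz": 0,"wx": 0,"wy": 0,"wz": 0,"gripper": 0.2},{"tx": -45,"ty": 142,"tz": 0,"wx": 0,"wy": 0,"wz": 0,"gripper": 0.2}]'

```text
time: 5.67
position: [0.5514, -0.2651, 0.1468]
tool_rot: [-3.117, -0.39, 0.002]
ft_force: [0.3, -0.7, -1.3]
grip_width: 0.366
grip_force: 20.0
```

Emit:
jog_arm --increments '[{"tx": -9,"ty": 29,"tz": 0,"wx": 0,"wy": 0,"wz": 0.08,"gripper": 0.2},{"tx": -18,"ty": 58,"tz": 0,"wx": 0,"wy": 0,"wz": 0.16,"gripper": 0.2},{"tx": -27,"ty": 86,"tz": 0,"wx": 0,"wy": 0,"wz": 0.24,"gripper": 0.2},{"tx": -36,"ty": 114,"tz": 0,"wx": 0,"wy": 0,"wz": 0.32,"gripper": 0.2},{"tx": -44,"ty": 139,"tz": 0,"wx": 0,"wy": 0,"wz": 0.35,"gripper": 0.2}]'

```text
time: 6.08
position: [0.5427, -0.4114, 0.1466]
tool_rot: [-3.137, 0.166, 0.002]
ft_force: [0.1, 0.7, -1.0]
grip_width: 0.368
grip_force: 20.0
```

Emit:
jog_arm --increments '[{"tx": 0,"ty": 0,"tz": 15,"wx": 0,"wy": 0,"wz": 0,"gripper": 0.2},{"tx": 0,"ty": 0,"tz": 50,"wx": 0,"wy": 0,"wz": 0,"gripper": 0.2},{"tx": 0,"ty": 0,"tz": 90,"wx": 0,"wy": 0,"wz": 0,"gripper": 0.2},{"tx": 0,"ty": 0,"tz": 115,"wx": 0,"wy": 0,"wz": 0,"gripper": 0.2},{"tx": 0,"ty": 0,"tz": 123,"wx": 0,"wy": 0,"wz": 0,"gripper": 0.2}]'

```text
time: 6.5
position: [0.5399, -0.4068, 0.018]
tool_rot: [-3.132, 0.158, 0.014]
ft_force: [-0.7, 0.3, -1.0]
grip_width: 0.367
grip_force: 20.0
```

Emit:
jog_arm --increments '[{"tx": 0,"ty": 0,"tz": 5,"wx": 0,"wy": 0,"wz": 0,"gripper": 0.2},{"tx": 0,"ty": 0,"tz": 10,"wx": 0,"wy": 0,"wz": 0,"gripper": 0.2},{"tx": 0,"ty": 0,"tz": 10,"wx": 0,"wy": 0,"wz": 0,"gripper": 0.2},{"tx": 0,"ty": 0,"tz": 10,"wx": 0,"wy": 0,"wz": 0,"gripper": 0.62},{"tx": 0,"ty": 0,"tz": 10,"wx": 0,"wy": 0,"wz": 0,"gripper": 0.62}]'

```text
time: 6.92
position: [0.5452, -0.4104, 0.0169]
tool_rot: [3.135, -0.159, 0.005]
ft_force: [1.0, -0.2, 0.5]
grip_width: 0.444
grip_force: 0.0
```

Emit:
jog_arm --increments '[{"tx": 0,"ty": 0,"tz": 0,"wx": 0,"wy": 0,"wz": 0,"gripper": 0.62},{"tx": 0,"ty": 0,"tz": -25,"wx": 0,"wy": 0,"wz": 0,"gripper": 0.62},{"tx": 0,"ty": 0,"tz": -60,"wx": 0,"wy": 0,"wz": 0,"gripper": 0.62},{"tx": 0,"ty": 0,"tz": -100,"wx": 0,"wy": 0,"wz": 0,"gripper": 0.62},{"tx": 0,"ty": 0,"tz": -135,"wx": 0,"wy": 0,"wz": 0,"gripper": 0.62}]'

```text
time: 7.33
position: [0.5442, -0.4096, 0.1528]
tool_rot: [3.136, -0.159, 0.003]
ft_force: [1.0, -1.3, 0.5]
grip_width: 0.613
grip_force: 0.0
```

```bash
python3 - <<'E'
from h import *
im=snap('top','top1.png');
c=im['color'][200:236,265:300].astype(int);m=(c.max(2)<45).astype('uint8')
n,l,s,ct=cv2.connectedComponentsWithStats(m)
print([(s[i].tolist(),(ct[i]+[265,200]).round(1)) for i in range(1,n)])
print('spot top',vision.spot_in('top','bobbin')[:2])
si=snap('side');c=si['color'][228:260,306:334].astype(int);m=(c.max(2)<45).astype('uint8')
n,l,s,ct=cv2.connectedComponentsWithStats(m)
print([((s[i]+[306,228,0,0,0]).tolist(),(ct[i]+[306,228]).round(1)) for i in range(1,n)])
for z in(.012,.034,.056):print(z,proj(im,(.527,.105,z)),proj(si,(.527,.105,z)))
print(vision.spot_in('side','block')[:2],vision.spot_in('top','block')[:2])
E
```

```text
[([14, 15, 8, 8, 23], array([283.6, 220.1]))]
spot top [{'bbox': [276.0, 211.1, 287.9, 227.4], 'conf': 0.65}]
[([314, 237, 13, 15, 169], array([319.8, 244.2]))]
0.012 [282.48852821 218.65257562] [320.34182082 247.15811827]
0.034 [281.8185457  217.83878766] [320.25774468 241.19833753]
0.056 [281.12687862 216.99866074] [320.17097973 235.04795931]
[{'bbox': [253.7, 180.6, 391.7, 300.7], 'conf': 0.66}, {'bbox': [380.1, 137.6, 399.3, 150.0], 'conf': 0.51}] []
```

Emit:
jog_arm --increments '[{"tx": -4,"ty": -28,"tz": 0,"wx": 0,"wy": 0,"wz": 0,"gripper": 0.66},{"tx": -9,"ty": -63,"tz": 0,"wx": 0,"wy": 0,"wz": 0,"gripper": 0.66},{"tx": -14,"ty": -98,"tz": 0,"wx": 0,"wy": 0,"wz": 0,"gripper": 0.66},{"tx": -19,"ty": -134,"tz": 0,"wx": 0,"wy": 0,"wz": 0,"gripper": 0.66},{"tx": -23,"ty": -170,"tz": 0,"wx": 0,"wy": 0,"wz": 0,"gripper": 0.66}]'

```text
time: 8.0
position: [0.5364, -0.2361, 0.1476]
tool_rot: [-3.136, 0.16, 0.005]
ft_force: [0.1, 1.2, -0.6]
grip_width: 0.658
grip_force: 0.0
```

Emit:
jog_arm --increments '[{"tx": -5,"ty": -35,"tz": 0,"wx": 0,"wy": 0,"wz": 0,"gripper": 0.66},{"tx": -10,"ty": -70,"tz": 0,"wx": 0,"wy": 0,"wz": 0,"gripper": 0.66},{"tx": -15,"ty": -105,"tz": 0,"wx": 0,"wy": 0,"wz": 0,"gripper": 0.66},{"tx": -19,"ty": -140,"tz": 0,"wx": 0,"wy": 0,"wz": 0,"gripper": 0.66},{"tx": -24,"ty": -175,"tz": 0,"wx": 0,"wy": 0,"wz": 0,"gripper": 0.66}]'

```text
time: 8.42
position: [0.5304, -0.0598, 0.1479]
tool_rot: [-3.137, 0.159, 0.004]
ft_force: [1.1, 0.0, -0.4]
grip_width: 0.659
grip_force: 0.0
```

Emit:
jog_arm --increments '[{"tx": -5,"ty": -35,"tz": 0,"wx": 0,"wy": 0,"wz": 0,"gripper": 0.66},{"tx": -10,"ty": -70,"tz": 0,"wx": 0,"wy": 0,"wz": 0,"gripper": 0.66},{"tx": -15,"ty": -105,"tz": 0,"wx": 0,"wy": 0,"wz": 0,"gripper": 0.66},{"tx": -20,"ty": -140,"tz": 15,"wx": 0,"wy": 0,"wz": 0,"gripper": 0.66},{"tx": -24,"ty": -166,"tz": 40,"wx": 0,"wy": 0,"wz": 0,"gripper": 0.66}]'

```text
time: 8.83
position: [0.5254, 0.1099, 0.1104]
tool_rot: [-3.136, 0.155, -0.006]
ft_force: [1.5, 0.1, -0.1]
grip_width: 0.657
grip_force: 0.0
```

Emit:
jog_arm --increments '[{"tx": 0,"ty": 1,"tz": 0,"wx": 0,"wy": 0,"wz": 0,"gripper": 0.66},{"tx": 0,"ty": 1,"tz": 30,"wx": 0,"wy": 0,"wz": 0,"gripper": 0.66},{"tx": 0,"ty": 1,"tz": 60,"wx": 0,"wy": 0,"wz": 0,"gripper": 0.66},{"tx": 0,"ty": 1,"tz": 82,"wx": 0,"wy": 0,"wz": 0,"gripper": 0.66},{"tx": 0,"ty": 1,"tz": 91,"wx": 0,"wy": 0,"wz": 0,"gripper": 0.66}]'

```text
time: 9.25
position: [0.5208, 0.1038, 0.014]
tool_rot: [3.136, -0.159, -0.013]
ft_force: [-0.6, -1.6, 0.1]
grip_width: 0.659
grip_force: 0.0
```

Emit:
jog_arm --increments '[{"tx": 0,"ty": 0,"tz": 1,"wx": 0,"wy": 0,"wz": 0,"gripper": 0.66},{"tx": 0,"ty": 0,"tz": 1,"wx": 0,"wy": 0,"wz": 0,"gripper": 0.2},{"tx": 0,"ty": 0,"tz": 1,"wx": 0,"wy": 0,"wz": 0,"gripper": 0.2},{"tx": 0,"ty": 0,"tz": 1,"wx": 0,"wy": 0,"wz": 0,"gripper": 0.2},{"tx": 0,"ty": 0,"tz": 1,"wx": 0,"wy": 0,"wz": 0,"gripper": 0.2}]'

```text
time: 9.67
position: [0.5258, 0.1052, 0.0189]
tool_rot: [-3.138, 0.159, -0.004]
ft_force: [0.5, 0.7, -0.1]
grip_width: 0.442
grip_force: 0.0
```

Emit:
jog_arm --increments '[{"tx": 0,"ty": 0,"tz": 0,"wx": 0,"wy": 0,"wz": 0,"gripper": 0.2},{"tx": 0,"ty": 0,"tz": 0,"wx": 0,"wy": 0,"wz": 0,"gripper": 0.2},{"tx": 0,"ty": 0,"tz": 0,"wx": 0,"wy": 0,"wz": 0,"gripper": 0.2},{"tx": 0,"ty": 0,"tz": 0,"wx": 0,"wy": 0,"wz": 0,"gripper": 0.2},{"tx": 0,"ty": 0,"tz": 0,"wx": 0,"wy": 0,"wz": 0,"gripper": 0.2}]'

```text
time: 10.08
position: [0.5256, 0.1052, 0.0187]
tool_rot: [3.137, -0.159, 0.003]
ft_force: [-1.1, -1.1, 6.2]
grip_width: 0.392
grip_force: 20.0
```

Emit:
jog_arm --increments '[{"tx": 0,"ty": 0,"tz": -15,"wx": 0,"wy": 0,"wz": 0,"gripper": 0.2},{"tx": 0,"ty": 0,"tz": -45,"wx": 0,"wy": 0,"wz": 0,"gripper": 0.2},{"tx": 0,"ty": 0,"tz": -80,"wx": 0,"wy": 0,"wz": 0,"gripper": 0.2},{"tx": 0,"ty": 0,"tz": -110,"wx": 0,"wy": 0,"wz": 0,"gripper": 0.2},{"tx": 0,"ty": 0,"tz": -130,"wx": 0,"wy": 0,"wz": 0,"gripper": 0.2}]'

```text
time: 10.5
position: [0.5256, 0.1056, 0.1505]
tool_rot: [-3.137, 0.158, -0.005]
ft_force: [-0.0, 0.2, -0.1]
grip_width: 0.397
grip_force: 20.0
```

Emit:
jog_arm --increments '[{"tx": 0,"ty": 30,"tz": 0,"wx": 0,"wy": 0,"wz": 0,"gripper": 0.2},{"tx": 0,"ty": 65,"tz": 0,"wx": 0,"wy": 0,"wz": 0,"gripper": 0.2},{"tx": 0,"ty": 100,"tz": 0,"wx": 0,"wy": 0,"wz": 0,"gripper": 0.2},{"tx": 0,"ty": 136,"tz": 0,"wx": 0,"wy": 0,"wz": 0,"gripper": 0.2},{"tx": 0,"ty": 172,"tz": 0,"wx": 0,"wy": 0,"wz": 0,"gripper": 0.2}]'

```text
time: 10.92
position: [0.5066, -0.0675, 0.1475]
tool_rot: [3.137, -0.158, 0.0]
ft_force: [0.9, 0.4, -1.0]
grip_width: 0.396
grip_force: 20.0
```

Emit:
jog_arm --increments '[{"tx": 0,"ty": 36,"tz": 0,"wx": 0,"wy": 0,"wz": 0,"gripper": 0.2},{"tx": 0,"ty": 71,"tz": 0,"wx": 0,"wy": 0,"wz": 0,"gripper": 0.2},{"tx": 0,"ty": 106,"tz": 0,"wx": 0,"wy": 0,"wz": 0,"gripper": 0.2},{"tx": 0,"ty": 142,"tz": 0,"wx": 0,"wy": 0,"wz": 0,"gripper": 0.2},{"tx": 0,"ty": 178,"tz": 0,"wx": 0,"wy": 0,"wz": 0,"gripper": 0.2}]'

```text
time: 11.33
position: [0.4886, -0.2446, 0.1474]
tool_rot: [3.137, -0.159, -0.0]
ft_force: [1.0, -0.1, -0.8]
grip_width: 0.392
grip_force: 20.0
```

Emit:
jog_arm --increments '[{"tx": 0,"ty": 36,"tz": 0,"wx": 0,"wy": 0,"wz": 0,"gripper": 0.2},{"tx": 0,"ty": 71,"tz": 0,"wx": 0,"wy": 0,"wz": 0,"gripper": 0.2},{"tx": 0,"ty": 106,"tz": 0,"wx": 0,"wy": 0,"wz": 0,"gripper": 0.2},{"tx": 0,"ty": 140,"tz": 0,"wx": 0,"wy": 0,"wz": 0,"gripper": 0.2},{"tx": 0,"ty": 168,"tz": 0,"wx": 0,"wy": 0,"wz": 0,"gripper": 0.2}]'

```text
time: 11.75
position: [0.4709, -0.4131, 0.1471]
tool_rot: [3.137, -0.162, -0.001]
ft_force: [0.3, -0.7, -0.3]
grip_width: 0.393
grip_force: 20.0
```

Emit:
jog_arm --increments '[{"tx": 0,"ty": 0,"tz": 15,"wx": 0,"wy": 0,"wz": 0,"gripper": 0.2},{"tx": 0,"ty": 0,"tz": 50,"wx": 0,"wy": 0,"wz": 0,"gripper": 0.2},{"tx": 0,"ty": 0,"tz": 88,"wx": 0,"wy": 0,"wz": 0,"gripper": 0.2},{"tx": 0,"ty": 0,"tz": 113,"wx": 0,"wy": 0,"wz": 0,"gripper": 0.2},{"tx": 0,"ty": 0,"tz": 122,"wx": 0,"wy": 0,"wz": 0,"gripper": 0.2}]'

```text
time: 12.17
position: [0.4691, -0.4077, 0.0203]
tool_rot: [-3.132, 0.159, 0.011]
ft_force: [-1.8, 0.5, -0.8]
grip_width: 0.389
grip_force: 20.0
```

Emit:
jog_arm --increments '[{"tx": 0,"ty": 0,"tz": 6,"wx": 0,"wy": 0,"wz": 0,"gripper": 0.2},{"tx": 0,"ty": 0,"tz": 11,"wx": 0,"wy": 0,"wz": 0,"gripper": 0.2},{"tx": 0,"ty": 0,"tz": 12,"wx": 0,"wy": 0,"wz": 0,"gripper": 0.2},{"tx": 0,"ty": 0,"tz": 12,"wx": 0,"wy": 0,"wz": 0,"gripper": 0.62},{"tx": 0,"ty": 0,"tz": 12,"wx": 0,"wy": 0,"wz": 0,"gripper": 0.62}]'

```text
time: 12.58
position: [0.4735, -0.4111, 0.0154]
tool_rot: [3.136, -0.159, 0.004]
ft_force: [-0.9, 0.3, -0.5]
grip_width: 0.472
grip_force: 0.0
```

Emit:
jog_arm --increments '[{"tx": 0,"ty": 0,"tz": 0,"wx": 0,"wy": 0,"wz": 0,"gripper": 0.62},{"tx": 0,"ty": 0,"tz": -25,"wx": 0,"wy": 0,"wz": 0,"gripper": 0.62},{"tx": 0,"ty": 0,"tz": -60,"wx": 0,"wy": 0,"wz": 0,"gripper": 0.62},{"tx": 0,"ty": 0,"tz": -100,"wx": 0,"wy": 0,"wz": 0,"gripper": 0},{"tx": 0,"ty": 0,"tz": -135,"wx": 0,"wy": 0,"wz": 0,"gripper": 0}]'

```text
time: 13.0
position: [0.4728, -0.4104, 0.1517]
tool_rot: [3.136, -0.159, 0.003]
ft_force: [-0.3, -1.3, -0.9]
grip_width: 0.535
grip_force: 0.0
```

```bash
python3 - <<'E'
from h import *
a=snap('top','t2.png')['color'];b=snap('side','s2.png')['color']
r=lambda i,f:cv2.convertScaleAbs(cv2.resize(i,None,fx=f,fy=f,interpolation=cv2.INTER_CUBIC),alpha=1.4)
A=r(a[145:290,230:510],2.8);B=r(b[110:310,240:440],1.4)
c=np.zeros((A.shape[0]+0+190,A.shape[1],3),'uint8');c[:A.shape[0]]=A
B=r(b[110:300,245:440],1.0);c[A.shape[0]:A.shape[0]+190,:195]=B
T=r(b[110:175,355:440],2.9);c[A.shape[0]:A.shape[0]+T.shape[0],200:200+T.shape[1]]=T[:190]
cv2.imwrite('pics/mix2.png',c);print(c.shape)
E
```

```text
(596, 784, 3)
```

View pics/mix2.png

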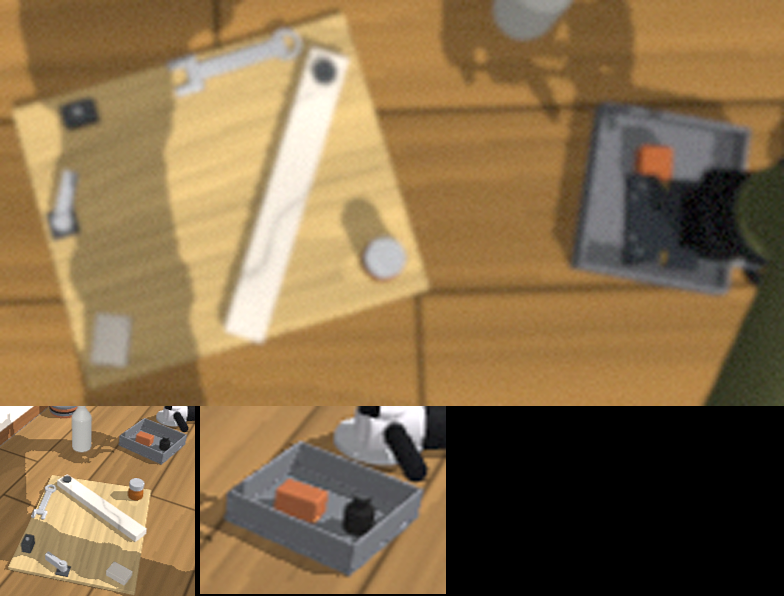

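```bash
cat >> h.py <<'E'
from scipy.spatial.transform import Rotation as Q
def yaw(): 
    s=ctrl.get_state();M=Q.from_rotvec(s['tool_rot']).as_matrix();return np.array(s['position']),np.arctan2(M[1,0],M[0,0])
def push(th,r,off=0):
    z=np.load('jig.npz');th=np.asarray(th,float)
    p=np.array([.08,-.12])+r*np.array([-np.sin(th),np.cos(th)])+(.0295+off)*np.array([-np.cos(th),-np.sin(th)])
    return z['R']@p+z['t'],float(th+z['th'])
def tool(p,y,q): # world delta -> tool mm
    d=(np.array(q)-p[:2])*1e3;return d@[np.cos(y),np.sin(y)],d@[np.sin(y),-np.cos(y)]
E
python3 - <<'E'
from h import *
p,y=yaw();print(p,y)
q,yy=push(.984,.205,.02);print('start',q,yy,np.hypot(*q))
cp=p[:2].copy();cy=y
for k in range(3):
    t=p[:2]+(q-p[:2])*(k+1)/3;ty=y+(yy-y)*(k+1)/3
    print(np.round(tool(cp,cy,t),1),'wz',round(cy-ty,3));cp,cy=t,ty
for th in(56,40,20,10,0):print(th,push(np.radians(th),.205))
print(ctrl.get_state()['joint_positions'])
E
```

```text
[ 0.47638962 -0.41319275  0.15746494] -0.10120288003715246
start [ 0.44736682 -0.06115113] 1.2446009638761666 0.45152688773405003
[ -21.5 -115.8] wz -0.449
[  30.9 -113.6] wz -0.449
[ 77.1 -89. ] wz -0.449
56 (array([ 0.45402981, -0.04085937]), 1.2379853449929912)
40 (array([0.47268409, 0.01368782]), 0.9587326646738985)
20 (array([0.51585159, 0.07122361]), 0.6096668142750326)
10 (array([0.54425365, 0.09350978]), 0.4351338890755997)
0 (array([0.57609418, 0.11052541]), 0.2606009638761667)
[ 0.89133742  0.3192961  -0.268774    1.59425099  0.09016239  1.22521697
 -1.06586886]
```

Emit:
jog_arm --increments '[{"tx": -4,"ty": -20,"tz": 0,"wx": 0,"wy": 0,"wz": -0.09,"gripper": 0},{"tx": -8,"ty": -44,"tz": 0,"wx": 0,"wy": 0,"wz": -0.18,"gripper": 0},{"tx": -13,"ty": -68,"tz": 0,"wx": 0,"wy": 0,"wz": -0.27,"gripper": 0},{"tx": -17,"ty": -92,"tz": 0,"wx": 0,"wy": 0,"wz": -0.36,"gripper": 0},{"tx": -21,"ty": -116,"tz": 0,"wx": 0,"wy": 0,"wz": -0.45,"gripper": 0}]'

```text
time: 13.52
position: [0.4631, -0.2917, 0.149]
tool_rot: [3.092, 0.552, 0.001]
ft_force: [1.0, 0.4, 0.9]
grip_width: 0.084
grip_force: 0.0
```

Emit:
jog_arm --increments '[{"tx": 6,"ty": -23,"tz": 0,"wx": 0,"wy": 0,"wz": -0.09,"gripper": 0},{"tx": 12,"ty": -46,"tz": 0,"wx": 0,"wy": 0,"wz": -0.18,"gripper": 0},{"tx": 18,"ty": -69,"tz": 0,"wx": 0,"wy": 0,"wz": -0.27,"gripper": 0},{"tx": 25,"ty": -92,"tz": 0,"wx": 0,"wy": 0,"wz": -0.36,"gripper": 0},{"tx": 31,"ty": -114,"tz": 0,"wx": 0,"wy": 0,"wz": -0.45,"gripper": 0}]'

```text
time: 13.93
position: [0.4534, -0.1737, 0.149]
tool_rot: [2.89, 1.228, 0.001]
ft_force: [0.8, -0.3, 0.3]
grip_width: 0.007
grip_force: 0.0
```

Emit:
jog_arm --increments '[{"tx": 16,"ty": -18,"tz": 0,"wx": 0,"wy": 0,"wz": -0.09,"gripper": 0},{"tx": 32,"ty": -36,"tz": 0,"wx": 0,"wy": 0,"wz": -0.18,"gripper": 0},{"tx": 48,"ty": -55,"tz": 0,"wx": 0,"wy": 0,"wz": -0.27,"gripper": 0},{"tx": 64,"ty": -74,"tz": 0,"wx": 0,"wy": 0,"wz": -0.36,"gripper": 0},{"tx": 77,"ty": -89,"tz": 0,"wx": 0,"wy": 0,"wz": -0.45,"gripper": 0}]'

```text
time: 14.35
position: [0.4432, -0.0558, 0.1491]
tool_rot: [2.542, 1.843, 0.001]
ft_force: [1.2, -0.0, 0.2]
grip_width: 0.004
grip_force: 0.0
```

```bash
python3 - <<'E'
from h import *
im=snap('top');im=snap('top')
p,y=yaw();print(p,y);q,yy=push(.984,.205,.02);print(tool(p,y,q),y-yy,ctrl.get_state()['grip_width'])
E
```

```text
[ 0.44339517 -0.05420353  0.14916052] 1.2561734106949507
(np.float64(-5.377498384408839), np.float64(5.926679961946368)) 0.01157244681878411 0.002782868961566987
```

Emit:
jog_arm --increments '[{"tx": -6,"ty": 6,"tz": 0,"wx": 0,"wy": 0,"wz": 0.01,"gripper": 0},{"tx": -6,"ty": 6,"tz": 35,"wx": 0,"wy": 0,"wz": 0.01,"gripper": 0},{"tx": -6,"ty": 6,"tz": 70,"wx": 0,"wy": 0,"wz": 0.01,"gripper": 0},{"tx": -6,"ty": 6,"tz": 100,"wx": 0,"wy": 0,"wz": 0.01,"gripper": 0},{"tx": -6,"ty": 6,"tz": 115,"wx": 0,"wy": 0,"wz": 0.01,"gripper": 0}]'

```text
time: 14.87
position: [0.445, -0.0672, 0.0302]
tool_rot: [-2.559, -1.817, 0.005]
ft_force: [-0.1, 0.2, 0.4]
grip_width: 0.004
grip_force: 0.0
```

Emit:
jog_arm --increments '[{"tx": 0,"ty": 0,"tz": 6,"wx": 0,"wy": 0,"wz": 0,"gripper": 0},{"tx": 0,"ty": 0,"tz": 12,"wx": 0,"wy": 0,"wz": 0,"gripper": 0},{"tx": 0,"ty": 0,"tz": 15,"wx": 0,"wy": 0,"wz": 0,"gripper": 0},{"tx": 0,"ty": 0,"tz": 15,"wx": 0,"wy": 0,"wz": 0,"gripper": 0},{"tx": 0,"ty": 0,"tz": 15,"wx": 0,"wy": 0,"wz": 0,"gripper": 0}]'

```text
time: 15.28
position: [0.4481, -0.0658, 0.0195]
tool_rot: [2.557, 1.822, 0.002]
ft_force: [0.6, -0.3, 0.3]
grip_width: 0.004
grip_force: 0.0
```

```bash
cat >> h.py <<'E'
def plan(degs,r=.205,off=0,n=5):
    p,y=yaw();print('pos',p.round(4),'yaw',round(y,3))
    cp,cy=p[:2],y
    for a in degs:
        q,yy=push(np.radians(a),r,off);x=tool(cp,cy,q)
        print('call to',a,'tx %.1f ty %.1f wz %.3f'%(*x,cy-yy));cp,cy=q,yy
E
python3 - <<'E'
from h import *
plan([56.4,48,40,32,24,16,12,9,6,3,1,0])
s=ctrl.get_state();print(s['ft_force'],s['torque'])
E
```

```text
pos [ 0.4481 -0.0658  0.0195] yaw 1.238
call to 56.4 tx 24.1 ty -2.3 wz -0.007
call to 48 tx 30.3 ty -2.1 wz 0.147
call to 40 tx 28.8 ty -2.1 wz 0.140
call to 32 tx 28.8 ty -2.1 wz 0.140
call to 24 tx 28.8 ty -2.1 wz 0.140
call to 16 tx 28.8 ty -2.1 wz 0.140
call to 12 tx 14.4 ty -1.6 wz 0.070
call to 9 tx 10.8 ty -1.3 wz 0.052
call to 6 tx 10.8 ty -1.3 wz 0.052
call to 3 tx 10.8 ty -1.3 wz 0.052
call to 1 tx 7.2 ty -0.9 wz 0.035
call to 0 tx 3.6 ty -0.5 wz 0.017
[ 0.55625822 -0.26245854  0.28591845] [-0.01492847 -0.04983305  0.05478592]
```

Emit:
jog_arm --increments '[{"tx": 5,"ty": 0,"tz": 1,"wx": 0,"wy": 0,"wz": 0,"gripper": 0},{"tx": 10,"ty": -1,"tz": 1,"wx": 0,"wy": 0,"wz": 0,"gripper": 0},{"tx": 15,"ty": -1,"tz": 1,"wx": 0,"wy": 0,"wz": 0,"gripper": 0},{"tx": 20,"ty": -2,"tz": 1,"wx": 0,"wy": 0,"wz": 0,"gripper": 0},{"tx": 24,"ty": -2,"tz": 1,"wx": 0,"wy": 0,"wz": 0,"gripper": 0}]'

```text
time: 15.7
position: [0.453, -0.0416, 0.0178]
tool_rot: [2.556, 1.825, -0.002]
ft_force: [-3.6, -5.4, 4.5]
grip_width: 0.004
grip_force: 2.9
```

Emit:
jog_arm --increments '[{"tx": 6,"ty": -1,"tz": 0,"wx": 0,"wy": 0,"wz": 0.03,"gripper": 0},{"tx": 12,"ty": -1,"tz": 0,"wx": 0,"wy": 0,"wz": 0.06,"gripper": 0},{"tx": 18,"ty": -1,"tz": 0,"wx": 0,"wy": 0,"wz": 0.09,"gripper": 0},{"tx": 24,"ty": -2,"tz": 0,"wx": 0,"wy": 0,"wz": 0.12,"gripper": 0},{"tx": 30,"ty": -2,"tz": 0,"wx": 0,"wy": 0,"wz": 0.147,"gripper": 0}]'

```text
time: 16.12
position: [0.46, -0.0146, 0.0177]
tool_rot: [2.685, 1.627, -0.006]
ft_force: [-3.6, -5.6, 4.8]
grip_width: 0.005
grip_force: 3.3
```

```bash
python3 - <<'E'
from h import *
snap('top','t3.png')
plan([48,40,32]);print(ctrl.get_state()['ft_force'])
E
```

```text
pos [ 0.4606 -0.0129  0.0177] yaw 1.09
call to 48 tx 0.4 ty 0.7 wz -0.009
call to 40 tx 28.8 ty -2.1 wz 0.140
call to 32 tx 28.8 ty -2.1 wz 0.140
[-2.1426414  -1.53181906  1.27880476]
```

Emit:
jog_arm --increments '[{"tx": 6,"ty": 0,"tz": 0,"wx": 0,"wy": 0,"wz": 0.028,"gripper": 0},{"tx": 12,"ty": 0,"tz": 0,"wx": 0,"wy": 0,"wz": 0.056,"gripper": 0},{"tx": 18,"ty": -1,"tz": 0,"wx": 0,"wy": 0,"wz": 0.084,"gripper": 0},{"tx": 24,"ty": -1,"tz": 0,"wx": 0,"wy": 0,"wz": 0.112,"gripper": 0},{"tx": 29,"ty": -2,"tz": 0,"wx": 0,"wy": 0,"wz": 0.14,"gripper": 0}]'

```text
time: 16.58
position: [0.4715, 0.0128, 0.0172]
tool_rot: [2.793, 1.437, -0.005]
ft_force: [-1.0, -3.5, 0.2]
grip_width: 0.006
grip_force: 1.7
```

Emit:
jog_arm --increments '[{"tx": 6,"ty": 0,"tz": 0,"wx": 0,"wy": 0,"wz": 0.028,"gripper": 0},{"tx": 12,"ty": 0,"tz": 0,"wx": 0,"wy": 0,"wz": 0.056,"gripper": 0},{"tx": 18,"ty": -1,"tz": 0,"wx": 0,"wy": 0,"wz": 0.084,"gripper": 0},{"tx": 24,"ty": -1,"tz": 0,"wx": 0,"wy": 0,"wz": 0.112,"gripper": 0},{"tx": 29,"ty": -2,"tz": 0,"wx": 0,"wy": 0,"wz": 0.14,"gripper": 0}]'

```text
time: 17.0
position: [0.4862, 0.0376, 0.017]
tool_rot: [2.887, 1.239, -0.006]
ft_force: [-2.4, -4.3, 0.8]
grip_width: 0.007
grip_force: 1.8
```

Emit:
jog_arm --increments '[{"tx": 6,"ty": 0,"tz": 0,"wx": 0,"wy": 0,"wz": 0.028,"gripper": 0},{"tx": 12,"ty": 0,"tz": 0,"wx": 0,"wy": 0,"wz": 0.056,"gripper": 0},{"tx": 18,"ty": -1,"tz": 0,"wx": 0,"wy": 0,"wz": 0.084,"gripper": 0},{"tx": 24,"ty": -1,"tz": 0,"wx": 0,"wy": 0,"wz": 0.112,"gripper": 0},{"tx": 29,"ty": -2,"tz": 0,"wx": 0,"wy": 0,"wz": 0.14,"gripper": 0}]'

```text
time: 17.42
position: [0.5045, 0.0604, 0.0169]
tool_rot: [2.966, 1.034, -0.007]
ft_force: [-2.4, -2.8, 0.8]
grip_width: 0.006
grip_force: 1.7
```

Emit:
jog_arm --increments '[{"tx": 6,"ty": 0,"tz": 0,"wx": 0,"wy": 0,"wz": 0.028,"gripper": 0},{"tx": 12,"ty": 0,"tz": 0,"wx": 0,"wy": 0,"wz": 0.056,"gripper": 0},{"tx": 18,"ty": -1,"tz": 0,"wx": 0,"wy": 0,"wz": 0.084,"gripper": 0},{"tx": 24,"ty": -1,"tz": 0,"wx": 0,"wy": 0,"wz": 0.112,"gripper": 0},{"tx": 29,"ty": -2,"tz": 0,"wx": 0,"wy": 0,"wz": 0.14,"gripper": 0}]'

```text
time: 17.83
position: [0.5258, 0.0805, 0.0167]
tool_rot: [3.031, 0.825, -0.007]
ft_force: [-3.7, -2.0, -0.8]
grip_width: 0.006
grip_force: 1.6
```

```bash
python3 - <<'E'
from h import *
im=snap('top','t4.png')
a=lambda i,x:cv2.convertScaleAbs(cv2.resize(i,None,fx=x,fy=x,interpolation=cv2.INTER_CUBIC),alpha=1.5)
cv2.imwrite('pics/s4c.png',a(snap('side')['color'][170:310,245:405],4))
plan([16,12,9,6,3,1,0]);print(ctrl.get_state()['ft_force'])
E
```

```text
pos [0.527  0.0813 0.017 ] yaw 0.533
call to 16 tx -0.6 ty 0.4 wz -0.007
call to 12 tx 14.4 ty -1.6 wz 0.070
call to 9 tx 10.8 ty -1.3 wz 0.052
call to 6 tx 10.8 ty -1.3 wz 0.052
call to 3 tx 10.8 ty -1.3 wz 0.052
call to 1 tx 7.2 ty -0.9 wz 0.035
call to 0 tx 3.6 ty -0.5 wz 0.017
[-1.20118234  0.36826913 -0.65026793]
```

View pics/s4c.png

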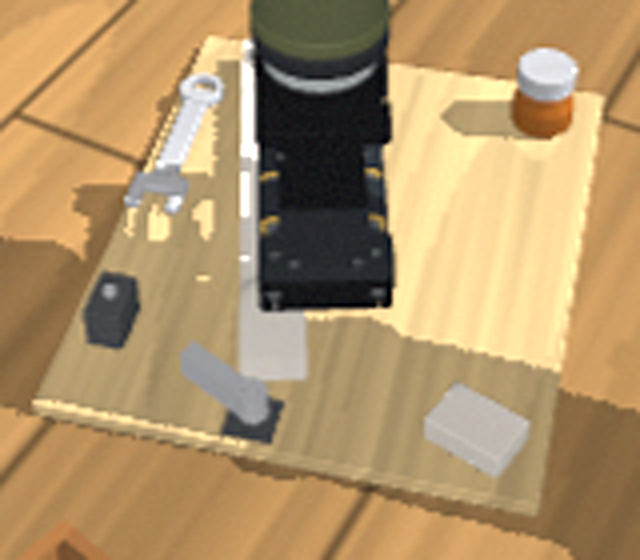

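The strip's free end is at about (272,378) in the crop, just short of the catch. The path is clear, so I'll keep pushing.

Emit:
jog_arm --increments '[{"tx": 5,"ty": 0,"tz": 0,"wx": 0,"wy": 0,"wz": 0.025,"gripper": 0},{"tx": 10,"ty": -1,"tz": 0,"wx": 0,"wy": 0,"wz": 0.05,"gripper": 0},{"tx": 15,"ty": -1,"tz": 0,"wx": 0,"wy": 0,"wz": 0.075,"gripper": 0},{"tx": 20,"ty": -1,"tz": 0,"wx": 0,"wy": 0,"wz": 0.1,"gripper": 0},{"tx": 24,"ty": -2,"tz": 0,"wx": 0,"wy": 0,"wz": 0.12,"gripper": 0}]'

```text
time: 18.35
position: [0.5412, 0.0914, 0.0165]
tool_rot: [3.072, 0.641, -0.023]
ft_force: [-16.3, -8.1, 15.0]
grip_width: 0.004
grip_force: 9.0
```

Emit:
jog_arm --increments '[{"tx": 4,"ty": 0,"tz": 0,"wx": 0,"wy": 0,"wz": 0.02,"gripper": 0},{"tx": 8,"ty": -1,"tz": 0,"wx": 0,"wy": 0,"wz": 0.035,"gripper": 0},{"tx": 11,"ty": -1,"tz": 0,"wx": 0,"wy": 0,"wz": 0.052,"gripper": 0},{"tx": 14,"ty": -1,"tz": 0,"wx": 0,"wy": 0,"wz": 0.07,"gripper": 0},{"tx": 18,"ty": -2,"tz": 0,"wx": 0,"wy": 0,"wz": 0.09,"gripper": 0}]'

```text
time: 18.77
position: [0.5589, 0.1022, 0.0166]
tool_rot: [3.099, 0.503, -0.014]
ft_force: [-9.5, -3.4, 5.9]
grip_width: 0.004
grip_force: 4.8
```

```bash
python3 - <<'E'
from h import *
plan([3,1,0]);print(ctrl.get_state()['ft_force'])
E
```

```text
pos [0.5589 0.1022 0.0166] yaw 0.322
call to 3 tx 8.2 ty -1.3 wz 0.009
call to 1 tx 7.2 ty -0.9 wz 0.035
call to 0 tx 3.6 ty -0.5 wz 0.017
[-9.50205744 -3.44702529  5.87118554]
```

Emit:
jog_arm --increments '[{"tx": 3,"ty": 0,"tz": 0,"wx": 0,"wy": 0,"wz": 0.01,"gripper": 0},{"tx": 6,"ty": -1,"tz": 0,"wx": 0,"wy": 0,"wz": 0.02,"gripper": 0},{"tx": 8,"ty": -1,"tz": 0,"wx": 0,"wy": 0,"wz": 0.03,"gripper": 0},{"tx": 10,"ty": -1,"tz": 0,"wx": 0,"wy": 0,"wz": 0.04,"gripper": 0},{"tx": 12,"ty": -2,"tz": 0,"wx": 0,"wy": 0,"wz": 0.05,"gripper": 0}]'

```text
time: 19.18
position: [0.5698, 0.1076, 0.0166]
tool_rot: [3.11, 0.426, -0.014]
ft_force: [-7.9, -4.2, 6.1]
grip_width: 0.01
grip_force: 4.8
```

Emit:
jog_arm --increments '[{"tx": 1,"ty": 0,"tz": 0,"wx": 0,"wy": 0,"wz": 0,"gripper": 0},{"tx": 2,"ty": 0,"tz": 0,"wx": 0,"wy": 0,"wz": 0.005,"gripper": 0},{"tx": 3,"ty": 0,"tz": 0,"wx": 0,"wy": 0,"wz": 0.01,"gripper": 0},{"tx": 4,"ty": 0,"tz": 0,"wx": 0,"wy": 0,"wz": 0.01,"gripper": 0},{"tx": 4,"ty": 0,"tz": 0,"wx": 0,"wy": 0,"wz": 0.01,"gripper": 0}]'

```text
time: 19.6
position: [0.5749, 0.1098, 0.0166]
tool_rot: [3.114, 0.412, -0.009]
ft_force: [-5.6, -0.3, 2.2]
grip_width: 0.007
grip_force: 3.0
```

```bash
python3 - <<'E'
from h import *
a=lambda i,x:cv2.convertScaleAbs(cv2.resize(i,None,fx=x,fy=x,interpolation=cv2.INTER_CUBIC),alpha=1.8)
cv2.imwrite('pics/s5c.png',a(snap('side')['color'][215:295,250:350],7))
plan([1,0]);print(ctrl.get_state()['ft_force'])
E
```

```text
pos [0.5749 0.1098 0.0166] yaw 0.263
call to 1 tx -2.3 ty 0.1 wz -0.015
call to 0 tx 3.6 ty -0.5 wz 0.017
[-5.48271678 -1.00065328  1.65339101]
```

View pics/s5c.png

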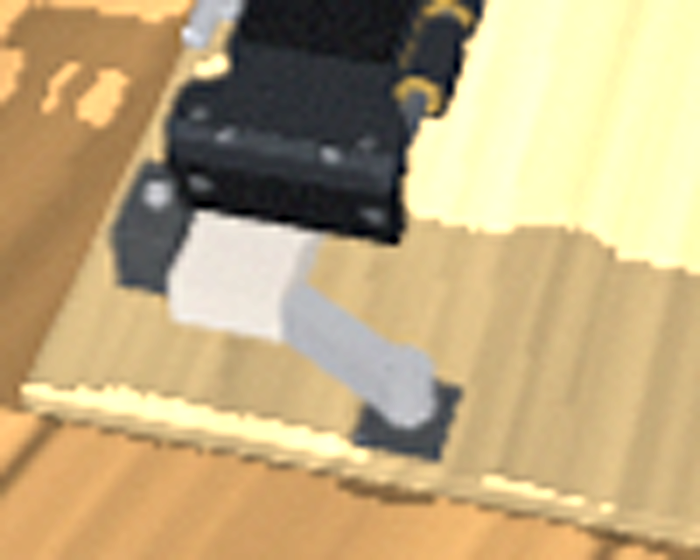

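The strip's end (170–300, 220–335) is almost at the stop. The catch tip is still at the strip's corner (295,300), so I'll push the last millimetres and watch the force.

Emit:
jog_arm --increments '[{"tx": 1,"ty": 0,"tz": 0,"wx": 0,"wy": 0,"wz": 0,"gripper": 0},{"tx": 2,"ty": 0,"tz": 0,"wx": 0,"wy": 0,"wz": 0,"gripper": 0},{"tx": 3,"ty": 0,"tz": 0,"wx": 0,"wy": 0,"wz": 0,"gripper": 0},{"tx": 3,"ty": 0,"tz": 0,"wx": 0,"wy": 0,"wz": 0,"gripper": 0},{"tx": 3,"ty": 0,"tz": 0,"wx": 0,"wy": 0,"wz": 0,"gripper": 0}]'

```text
time: 20.07
position: [0.575, 0.1098, 0.0166]
tool_rot: [3.112, 0.412, -0.019]
ft_force: [-13.4, -3.0, 9.2]
grip_width: 0.006
grip_force: 7.0
```

Emit:
jog_arm --increments '[{"tx": 1,"ty": 0,"tz": 0,"wx": 0,"wy": 0,"wz": 0,"gripper": 0},{"tx": 1,"ty": 0,"tz": 0,"wx": 0,"wy": 0,"wz": 0,"gripper": 0},{"tx": 1,"ty": 0,"tz": 0,"wx": 0,"wy": 0,"wz": 0,"gripper": 0},{"tx": 2,"ty": 0,"tz": 0,"wx": 0,"wy": 0,"wz": 0,"gripper": 0},{"tx": 2,"ty": 0,"tz": 0,"wx": 0,"wy": 0,"wz": 0,"gripper": 0}]'

```text
time: 20.48
position: [0.575, 0.1098, 0.0166]
tool_rot: [3.111, 0.411, -0.025]
ft_force: [-18.2, -4.8, 15.8]
grip_width: 0.007
grip_force: 9.8
```

Emit:
jog_arm --increments '[{"tx": 1,"ty": 0,"tz": 0,"wx": 0,"wy": 0,"wz": 0,"gripper": 0},{"tx": 2,"ty": 0,"tz": 0,"wx": 0,"wy": 0,"wz": 0,"gripper": 0},{"tx": 3,"ty": 0,"tz": 0,"wx": 0,"wy": 0,"wz": 0,"gripper": 0},{"tx": 3,"ty": 0,"tz": 0,"wx": 0,"wy": 0,"wz": 0,"gripper": 0},{"tx": 3,"ty": 0,"tz": 0,"wx": 0,"wy": 0,"wz": 0,"gripper": 0}]'

```text
time: 20.9
position: [0.5751, 0.1098, 0.0166]
tool_rot: [3.11, 0.411, -0.035]
ft_force: [-25.9, -6.4, 22.2]
grip_width: 0.005
grip_force: 13.8
```

```bash
python3 - <<'E'
from h import *
a=lambda i,x:cv2.convertScaleAbs(cv2.resize(i,None,fx=x,fy=x,interpolation=cv2.INTER_CUBIC),alpha=1.8)
im=snap('side');A=a(im['color'][228:288,258:324],8)
z=np.load('jig.npz')
# predicted shut tip / strip home corner overlay
for q,c in(((.053,.151,.0365),(0,0,255)),((.06,.16,.032),(0,255,0)),((.1,.16,.032),(0,255,0)),((.10,.114,.042),(255,0,0)),((.10,.15,.042),(255,0,0))):
    w=z['R']@np.array(q[:2])+z['t'];u=proj(im,(*w,q[2]));cv2.circle(A,tuple(int(v) for v in ((u-[258,228]+.5)*8)),4,c,-1)
cv2.imwrite('pics/s6c.png',A);print(ctrl.get_state()['ft_force'])
E
```

```text
[-25.54447915  -6.04143751  22.68035058]
```

View pics/s6c.png

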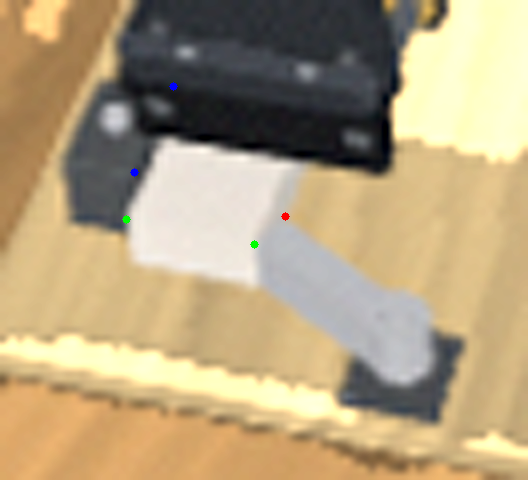

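The strip touches the stop block, and the force rises with no further motion. The catch tip at (280,216) sits at the predicted shut point. I'll back off, lift and compare the catch with its first picture.

Emit:
jog_arm --increments '[{"tx": -4,"ty": 0,"tz": 0,"wx": 0,"wy": 0,"wz": 0,"gripper": 0},{"tx": -9,"ty": 0,"tz": 0,"wx": 0,"wy": 0,"wz": 0,"gripper": 0},{"tx": -18,"ty": 0,"tz": 0,"wx": 0,"wy": 0,"wz": 0,"gripper": 0},{"tx": -30,"ty": 0,"tz": 0,"wx": 0,"wy": 0,"wz": 0,"gripper": 0},{"tx": -40,"ty": 0,"tz": -5,"wx": 0,"wy": 0,"wz": 0,"gripper": 0}]'

```text
time: 21.37
position: [0.5458, 0.1019, 0.0219]
tool_rot: [-3.114, -0.411, 0.0]
ft_force: [-0.4, -0.5, 0.2]
grip_width: 0.004
grip_force: 0.0
```

Emit:
jog_arm --increments '[{"tx": 0,"ty": 0,"tz": -15,"wx": 0,"wy": 0,"wz": 0,"gripper": 0},{"tx": 0,"ty": 0,"tz": -50,"wx": 0,"wy": 0,"wz": 0,"gripper": 0},{"tx": 0,"ty": 0,"tz": -90,"wx": 0,"wy": 0,"wz": 0,"gripper": 0},{"tx": 0,"ty": 0,"tz": -130,"wx": 0,"wy": 0,"wz": 0,"gripper": 0},{"tx": 0,"ty": 0,"tz": -165,"wx": 0,"wy": 0,"wz": 0,"gripper": 0}]'

```text
time: 21.78
position: [0.5473, 0.1024, 0.1905]
tool_rot: [-3.114, -0.412, -0.005]
ft_force: [0.7, -0.4, -0.4]
grip_width: 0.003
grip_force: 0.0
```

Emit:
jog_arm --increments '[{"tx": 0,"ty": 35,"tz": 0,"wx": 0,"wy": 0,"wz": 0,"gripper": 0},{"tx": 0,"ty": 70,"tz": 0,"wx": 0,"wy": 0,"wz": 0,"gripper": 0},{"tx": 0,"ty": 105,"tz": 0,"wx": 0,"wy": 0,"wz": 0,"gripper": 0},{"tx": 0,"ty": 140,"tz": 0,"wx": 0,"wy": 0,"wz": 0,"gripper": 0},{"tx": 0,"ty": 175,"tz": 0,"wx": 0,"wy": 0,"wz": 0,"gripper": 0}]'

```text
time: 22.2
position: [0.5927, -0.0687, 0.1881]
tool_rot: [3.114, 0.411, 0.004]
ft_force: [0.5, 0.3, 0.6]
grip_width: 0.006
grip_force: 0.0
```

Emit:
jog_arm --increments '[{"tx": 0,"ty": 35,"tz": 0,"wx": 0,"wy": 0,"wz": 0,"gripper": 0},{"tx": 0,"ty": 70,"tz": 0,"wx": 0,"wy": 0,"wz": 0,"gripper": 0},{"tx": 0,"ty": 105,"tz": 0,"wx": 0,"wy": 0,"wz": 0,"gripper": 0},{"tx": 0,"ty": 140,"tz": 0,"wx": 0,"wy": 0,"wz": 0,"gripper": 0},{"tx": 0,"ty": 175,"tz": 0,"wx": 0,"wy": 0,"wz": 0,"gripper": 0}]'

```text
time: 22.62
position: [0.6379, -0.2379, 0.1879]
tool_rot: [3.114, 0.411, 0.003]
ft_force: [1.2, -0.4, 0.6]
grip_width: 0.002
grip_force: 0.0
```

```bash
python3 - <<'E'
from h import *
a=lambda i,x:cv2.convertScaleAbs(cv2.resize(i,None,fx=x,fy=x,interpolation=cv2.INTER_CUBIC),alpha=1.7)
s=snap('side','s7.png')['color'];t=snap('top','t7.png')['color']
s0=cv2.imread('pics/side0.png');t0=cv2.imread('pics/top0.png')
f=lambda i:a(i[240:285,262:324],6)
g=lambda i:a(i[180:240,235:275],5)
A=np.hstack([f(s0),f(s)]);B=np.hstack([g(t0),g(t),a(t[145:290,230:390],2)])
h=np.zeros((A.shape[0]+B.shape[0] if B.shape[0]>0 else 0,max(A.shape[1],B.shape[1]),3),'uint8') if len({B.shape[0]})==1 else 0
h[:A.shape[0],:A.shape[1]]=A;h[A.shape[0]:,:B.shape[1]]=B
cv2.imwrite('pics/f7.png',h);print(h.shape)
E
```

```text
Traceback (most recent call last):
ValueError: all the input array dimensions except for the concatenation axis must match exactly, but along dimension 0, the array at index 0 has size 300 and the array at index 2 has size 290
```

Emit:
jog_arm --increments '[{"tx": -10,"ty": 0,"tz": -20,"wx": 0,"wy": 0,"wz": 0,"gripper": 0},{"tx": -40,"ty": 0,"tz": -30,"wx": 0,"wy": 0,"wz": 0,"gripper": 0},{"tx": -75,"ty": 0,"tz": -40,"wx": 0,"wy": 0,"wz": 0,"gripper": 0},{"tx": -110,"ty": 0,"tz": -50,"wx": 0,"wy": 0,"wz": 0,"gripper": 0},{"tx": -130,"ty": 0,"tz": -50,"wx": 0,"wy": 0,"wz": 0,"gripper": 0}]'

```text
time: 23.13
position: [0.5097, -0.2716, 0.24]
tool_rot: [3.111, 0.407, 0.004]
ft_force: [-0.1, -0.4, 1.1]
grip_width: 0.006
grip_force: 0.0
```

```bash
python3 - <<'E'
from h import *
a=lambda i,x:cv2.convertScaleAbs(cv2.resize(i,None,fx=x,fy=x,interpolation=cv2.INTER_CUBIC),alpha=1.7)
S=snap('side','s7.png');s=S['color'];t=snap('top','t7.png')['color']
s0=cv2.imread('pics/side0.png');t0=cv2.imread('pics/top0.png')
f=lambda i:a(i[240:285,262:324],6)
g=lambda i:a(i[180:240,235:275],5)
A=np.hstack([f(s0),f(s)]);w=cv2.resize(a(s[90:300,245:440],1),(323,300))
B=np.hstack([g(t0),g(t),w])
h=np.zeros((A.shape[0]+300,max(A.shape[1],B.shape[1]),3),'uint8')
h[:A.shape[0],:A.shape[1]]=A;h[A.shape[0]:,:B.shape[1]]=B
cv2.imwrite('pics/f7.png',h);print(h.shape,ctrl.get_state()['time'])
E
```

```text
(570, 744, 3) 23.2333
```

View pics/f7.png

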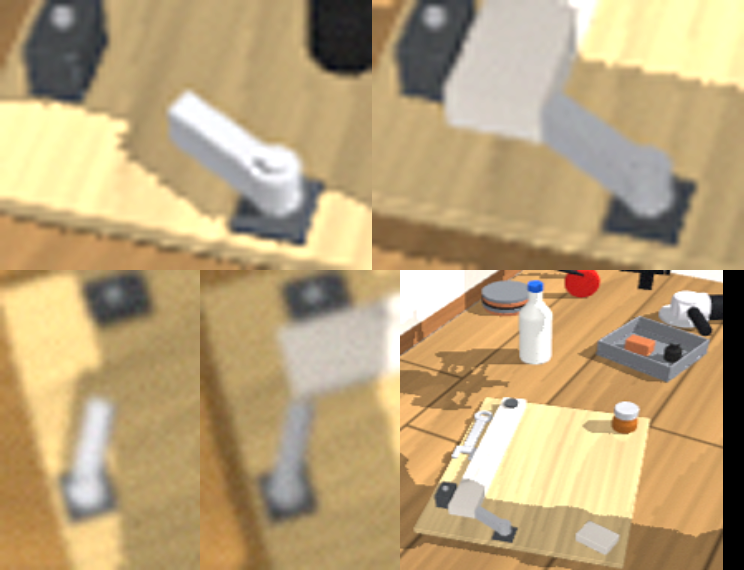

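The catch looks the same as in the first pictures: side-view tip at (187,93) and (186,93), top-view tip at (98,402) and (100,402), so it is shut. The strip lies against the stop, both loose parts are in the tray, and the bystanders are still in place.

```bash
python3 -c "
from bench import ctrl
print(ctrl.close_job())"
```

```text
the job is handed in; nothing more can be done
None
```

The job is handed in at about 23 s: the block and bobbin are in the tray, the strip is against the stop with the catch shut behind it, and the other things on the bench look unmoved in the last pictures.

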